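# Stand the kit case heavy end down on the sloping stand

## Robot

A 7-joint arm with a two-finger parallel gripper is mounted at the origin on the work surface. World frame = base frame: x ahead of the robot, y to its left, z up, the work surface at z = 0. Lengths are in m, angles in rad, forces in N, time in s.
With the tool pointing down it reaches from about 0.425 to 0.925 m from the base axis. Payload 6.8 kg.
Tool frame: the origin (TCP) lies midway between the tips of the shut fingers; the grasp point (between the pads) lies 19 mm behind it; y points along the fingers, z is the direction in which the jaws open and shut, and the axes are right-handed (so a half turn about y gives the same grasp; the last joint's range is limited). The gripper opens to 85 mm and grips with 20 to 120 N. Pads are 22 mm wide; open, the fingers measure 114 mm over their backs; the gripper's body (76 mm by 85 mm) begins 54 mm behind the grasp point. The pads swing forward as they close: fully open they stand 13 mm farther back than shut.
Start: joints at [-0.108, 0.477, 0.022, 1.555, -0.011, 1.109, -0.083], TCP at [0.675, 0, 0.231] pointing down, gripper open.
Joint ranges: [-2.96, 2.96], [-0.34, 2.1], [-1.41, 1.46], [0.24, 2.44], [-1.37, 4.51], [0.17, 1.92], [-2.96, 2.96]. Speed limits (rad/s): [2.39, 2.39, 3.14, 3.14, 3.14, 3.14, 3.14].

## Interface

Orientations are given as a unit quaternion [w, x, y, z].
In Python, from station import bot gives the robot as it stands. The module is installed in compiled form; this text tells all that it offers.
- The arm moves only by the shell command python3 -m crank 'ROWS' [FORCE]. ROWS is JSON, a list of rows, each an object with "linear": the shift along the tool's x, y, z in m, a list of three; "dr": the turn, a rotation vector about the tool's x, y, z in degrees, a list of three; "hand": the gripper command: -1 is shut, 1 is fully open, values between are in proportion. A call has 1 to 10 rows; each row is the pose to reach, as a shift and turn from the pose commanded when the call began, along the tool's axes at that moment; what a row does not reach only later rows make up. A row lasts 1/12 s, in which the tool goes at most 41.7 mm and 7.16 degrees, less where a joint would pass 70% of its speed; a pose out of reach is approached as far as the arm can. A call with a gripper value outside its range is refused whole. The fingers move at their own pace and stop on an object; FORCE is the grip in N (left out, the last holds). Time passes only in rows, so rows that repeat a pose let the fingers close. It gives the time, the measured TCP pose, the force and the opening at its end, in the units of the state.
- bot.get_obs(): the state, without advancing time (a new reading comes with each control period).
- bot.read_camera(name): name is "scene" or "side" or "wrist"; returns the picture (400x640x3 uint8, blue, green, red); there is no depth.
- bot.camera_params(name): a dict with "K" (3x3 intrinsics, pixels), "R" (3x3) and "t" (3): a world point X has camera coordinates R X + t; the wrist camera has in their place "hand_eye" (4x4, takes a point from camera to tool coordinates, whose origin is the TCP and whose axes are the tool frame's). Camera axes: x right, y down, z forward; pixel columns grow to the right and rows downward; lengths in m; the calibration is good to about 2 mm. A picture is of the moment at which its call begins: read the wrist's pose just before it. camera_params takes no time and is no camera call.
- bot.hand_in(): hands the job in, once; it reports no verdict.
Trained networks look in the newest picture that a camera, given by its name, has taken for a name from the list of things; names that differ only in an ending like _2 or _b are one class to them, and where a whole thing is asked for, a point or a joint stands for the part that bears it (a point fixed in the world has none). Each returns a list of dicts, best first, with "score" (0 to 1); they miss things now and then, are a little off and sometimes report something else, mostly with a low value. They report only what shows in the picture. A call takes as long as a camera call.
- bot.search_frame(camera, target): "extent" ([left, top, right, bottom] in pixels, round what is visible of it).
- bot.cut_out(camera, target): "pixels" (400x640 bool, what is visible of it) and "extent" ([left, top, right, bottom] in pixels, round what is visible of it).
- bot.place_of(camera, target): "xy" ([column, row] in pixels: a listed point, or the origin of a listed thing).
The state is a dict: "t": time; "q": joint angles; "joint_vel": joint speeds; "joint_torque": joint torques, N m; "eef_pos": TCP position; "tool_rot": TCP orientation; "contact_force": force on the tool from outside, world axes, zero at the start; "torque": the same for the moment, N m; "gripper_width": opening from 0.0 (shut) to 1.0 (fully open).
Only numpy, scipy, OpenCV 4.12 (cv2) and the standard library are available. Lean on these libraries where they do the work, as an engineer would, in place of code of your own. Each camera call takes 0.05 s, during which the arm holds its last target. There are 200 camera calls.

## Task

Clear the middle of the sloping stand: lift its divider by the black knob out of its notch, move it along the rail and let it drop fully into the empty notch. Then pick up the white kit case that lies on the table, find out from how it tilts which of its two identical-looking ends hides the heavy battery pack, and gently stand it on that end, flat on the cleared part of the sloping board, and let go (the other way up it topples). Do not let the case fall, and leave the other things on the table where they are.

Things in the scene. Friction and masses are not known exactly. Their poses are not given: they have to be found in the camera images.
- case: Closed white plastic kit case, 180 x 50 x 50 mm, both ends alike, lying on a long side. Origin at its centre (25 mm up), x along its length, z up. About 0.77 kg; a battery pack fixed unseen in either end puts the centre of mass about 41 mm from the middle towards that end. In a gentle grip across the middle of its width the heavy end sags; held firmly it turns on the hand with 0.3 N m.
- deck: Plywood board of the sloping stand, 170 mm down the slope, 200 mm wide, tilted 18 degrees, low edge away from the robot. Origin on the middle of its upper face, 45 mm above the table; x down the slope, y along its width (left, seen from the high edge), z square to the face. An 8 mm rim on its sides and low edge. A case on its heavy end stays on it; on its light end it topples.
- divider_knob (a point): Centre of the divider's upright black knob, 28 mm across, 42 mm tall (18 mm below its top). It rides on a rail 20 mm wide, top 92 mm above the table, along the board's high edge (94 mm from the board's middle), and carries a thin steel plate, 26 mm high, reaching down the slope over the board. It only lifts straight up and moves along the board's y. Axes: y along the rail, z up.
- divider_slide (a joint): Place of the divider along the rail (m): 0 in the notch at the middle of the rail, 0.075 in the empty notch near its left end (board's +y). Each notch lets it play 3 mm either way. Moves easily when lifted.
- divider_lift (a joint): Height of the divider above its seat (m): 0 when it sits in a notch; it must be lifted 12 mm to clear the rail and can be lifted at most 30 mm. When let go it falls by its own weight (0.15 kg), into a notch if over one.
- bottle: Clear bottle, 64 mm across, 200 mm tall, standing; origin at the centre of its underside. Bystander.
- kidney_dish: Steel kidney dish, 230 x 100 mm, 32 mm high; origin at the centre of its underside, x along its length. Bystander.
- phone: Black phone lying flat, 155 x 74 x 9 mm; origin at the centre of its underside, x along its length. Bystander.
- glove_box: Paper glove box, 120 x 240 x 75 mm high; origin at the centre of its underside, y along its length. Bystander.
- sharps_bin: Pink closed sharps container, 135 x 135 x 172 mm high; origin at the centre of its underside. Bystander.

How it is judged:
By the outcome, as a careful person would: the job done as asked, in the order asked, and still so for the second after the job is handed in, with the robot touching nothing.
It also fails if it takes over 64 s, if anything falls off the work surface, if the arm or the gripper's body presses on something with over 40 N, if the wrist force passes 120 N, or if a joint passes its speed limit or range.

## Working session

There is one attempt and no reset: what is moved stays moved. The work goes in short steps, Python scripts to look and compute and a shell command to move; the robot and the scene stay as the last step left them, time stands still between calls to the robot, and variables do not carry over. Pictures are saved under pics/ and viewed, about 8 in all and at most 12, crops included, and the job is handed in when it is done.

```bash
mkdir -p pics; cat > h.py <<'E'
import numpy as np,cv2
from station import bot
from scipy.spatial.transform import Rotation as R
def rot(q): return R.from_quat([q[1],q[2],q[3],q[0]])
def cam(n):
    p=bot.camera_params(n);K=np.array(p["K"])
    if "R" in p: return K,np.array(p["R"]),np.array(p["t"]).ravel()
    o=bot.get_obs();T=np.eye(4);T[:3,:3]=rot(o["tool_rot"]).as_matrix();T[:3,3]=o["eef_pos"]
    M=np.linalg.inv(T@np.array(p["hand_eye"]));return K,M[:3,:3],M[:3,3]
def ray(c,uv):
    K,Rm,t=c;d=Rm.T@np.linalg.solve(K,[uv[0],uv[1],1.]);return -Rm.T@t,d
def atz(c,uv,z):
    o,d=ray(c,uv);return o+d*(z-o[2])/d[2]
def tri(cs,uvs):
    A=np.zeros((3,3));b=np.zeros(3);L=[]
    for c,u in zip(cs,uvs):
        o,d=ray(c,u);d=d/np.linalg.norm(d);P=np.eye(3)-np.outer(d,d);A+=P;b+=P@o;L.append((o,P))
    x=np.linalg.solve(A,b);return x,[np.linalg.norm(P@(x-o)) for o,P in L]
def proj(c,X):
    K,Rm,t=c;p=K@(Rm@np.asarray(X)+t);return p[:2]/p[2]
E
python3 - <<'E'
from h import *
o=bot.get_obs();print({k:np.round(v,3) for k,v in o.items()});print(rot(o["tool_rot"]).as_matrix().round(2))
C={};I={}
for n in("scene","side","wrist"):
    C[n]=cam(n);I[n]=bot.read_camera(n);print(n,(-C[n][1].T@C[n][2]).round(3))
cv2.imwrite("pics/a.png",np.vstack([cv2.resize(np.hstack([I["scene"],I["side"]]),(800,250)),cv2.resize(I["wrist"],(800,500))[:350]]))
for t in("case","deck","divider_knob","bottle","phone","kidney_dish","glove_box","sharps_bin"):
    u={}
    for n in C:
        r=bot.place_of(n,t)
        if r: u[n]=r[0]["xy"]; print(t,n,np.round(r[0]["xy"]),round(r[0]["score"],2), atz(C[n],r[0]["xy"],{"case":.025,"deck":.045,"divider_knob":.12}.get(t,0)).round(3))
    if len(u)>1: x,e=tri([C[n] for n in u],list(u.values()));print(" tri",x.round(3),np.round(e,3))
for n in C:
    r=bot.cut_out(n,"case")
    if r:
        m=r[0]["pixels"].astype(np.uint8);c,_=cv2.findContours(m,0,2);c=max(c,key=cv2.contourArea)
        print(n,"case",r[0]["score"],r[0]["extent"],cv2.approxPolyDP(c,6,True)[:,0].tolist())
E
```

```text
{'t': np.float64(0.0), 'q': array([-0.108,  0.478,  0.022,  1.556, -0.011,  1.109, -0.083]), 'joint_vel': array([-0.   , -0.001,  0.003,  0.001, -0.002,  0.002,  0.   ]), 'joint_torque': array([-1.0000e-03, -5.9644e+01,  1.6080e+00, -2.8119e+01,  1.2000e-02,
        9.0000e-03,  0.0000e+00]), 'eef_pos': array([ 0.674, -0.   ,  0.23 ]), 'tool_rot': array([-0.5,  0.5, -0.5,  0.5]), 'contact_force': array([-0.169, -0.402,  0.491]), 'torque': array([-0.022, -0.017, -0.038]), 'gripper_width': np.float64(1.0)}
[[ 0. -0.  1.]
 [-1. -0.  0.]
 [ 0. -1. -0.]]
scene [1.295 0.221 1.158]
side [-0.09  -0.83   0.656]
wrist [0.675 0.083 0.374]
case scene [262. 218.] 0.75 [ 0.569 -0.158  0.025]
case side [386. 252.] 0.69 [ 0.565 -0.168  0.025]
case wrist [226. 301.] 0.96 [ 0.571 -0.161  0.025]
 tri [ 0.569 -0.162  0.022] [0.003 0.002 0.002]
deck side [297. 193.] 0.96 [0.549 0.191 0.045]
divider_knob scene [397. 195.] 0.8 [0.457 0.186 0.12 ]
divider_knob side [270. 179.] 0.88 [0.459 0.183 0.12 ]
 tri [0.459 0.185 0.12 ] [0.002 0.002]
bottle scene [298. 283.] 0.76 [ 0.719 -0.003  0.   ]
bottle side [38
[... 418 characters left out ...]
0.] 0.78 [0.736 0.281 0.   ]
glove_box side [328. 181.] 0.64 [0.723 0.277 0.   ]
glove_box wrist [228. 303.] 0.5 [ 0.565 -0.181  0.   ]
 tri [0.684 0.14  0.147] [0.175 0.09  0.183]
sharps_bin scene [179. 247.] 0.84 [ 0.709 -0.346  0.   ]
sharps_bin side [488. 272.] 0.94 [ 0.722 -0.345  0.   ]
 tri [ 0.713 -0.346  0.005] [0.003 0.003]
scene case 0.62 [229.7, 195.1, 291.7, 244.1] [[230, 204], [233, 216], [282, 243], [291, 233], [268, 208], [240, 195]]
side case 0.83 [360.7, 221.9, 416.6, 282.5] [[361, 228], [362, 243], [394, 280], [412, 275], [414, 259], [380, 225]]
wrist case 0.76 [196.4, 219.2, 265.9, 383.7] [[227, 219], [212, 239], [216, 309], [195, 359], [206, 377], [225, 381], [266, 234]]
```

View pics/a.png

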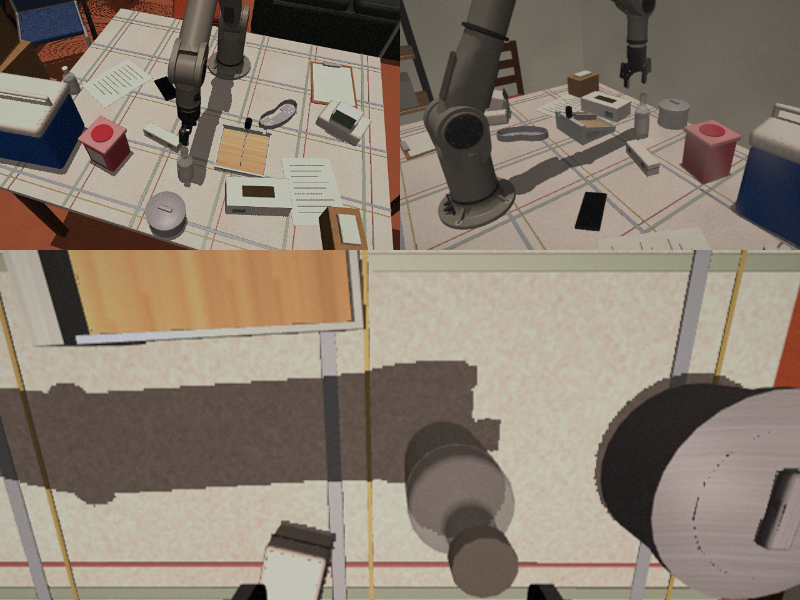

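The side camera puts the knob near (270,179) and the deck near (297,193). The case is at about (226,301) in the wrist view, with the bottle beside the hand. I'll turn the jaws to lie along the rail and go above the knob.

```bash
A='{"linear":[-0.185,0,-0.216],"dr":[0,-70,0],"hand":1}'; python3 -m crank '[{"linear":[-0.185,0,-0.216],"dr":[0,-70,0],"hand":1},{"linear":[-0.185,0,-0.216],"dr":[0,-70,0],"hand":1},{"linear":[-0.185,0,-0.216],"dr":[0,-70,0],"hand":1},{"linear":[-0.185,0,-0.216],"dr":[0,-70,0],"hand":1},{"linear":[-0.185,0,-0.216],"dr":[0,-70,0],"hand":1},{"linear":[-0.185,0,-0.216],"dr":[0,-70,0],"hand":1},{"linear":[-0.185,0,-0.216],"dr":[0,-70,0],"hand":1},{"linear":[-0.185,0,-0.216],"dr":[0,-70,0],"hand":1},{"linear":[-0.185,0,-0.216],"dr":[0,-70,0],"hand":1},{"linear":[-0.185,0,-0.216],"dr":[0,-70,0],"hand":1}]'
python3 -m crank '[{"linear":[0,0,0],"dr":[0,-7,0],"hand":1},{"linear":[0,0,0],"dr":[0,-14,0],"hand":1},{"linear":[0,0,0],"dr":[0,-20,0],"hand":1},{"linear":[0,0,0],"dr":[0,-20,0],"hand":1}]'
python3 - <<'E'
from h import *
o=bot.get_obs();print(o["q"].round(3).tolist(),o["eef_pos"].round(4));print(rot(o["tool_rot"]).as_matrix().round(3))
C={};I={}
for n in("scene","side","wrist"):
    C[n]=cam(n);I[n]=bot.read_camera(n)
cv2.imwrite("pics/b.png",np.vstack([cv2.resize(I["wrist"],(640,400)),np.hstack([cv2.resize(I["scene"][130:255,300:500],(320,200)),cv2.resize(I["scene"][180:270,200:344],(320,200))])]))
for t in("case","deck","divider_knob"):
    u={}
    for n in C:
        r=bot.place_of(n,t)
        if r: u[n]=r[0]["xy"]; print(t,n,np.round(r[0]["xy"]),round(r[0]["score"],2), atz(C[n],r[0]["xy"],{"case":.025,"deck":.045,"divider_knob":.12}.get(t,0)).round(3))
    if len(u)>1: x,e=tri([C[n] for n in u],list(u.values()));print(" tri",x.round(3),np.round(e,3))
r=bot.cut_out("scene","case")
if r: np.save("m.npy",r[0]["pixels"])
E
```

```text
t: 2.33
eef_pos: [0.4586, 0.1856, 0.2317]
tool_rot: [0.697, -0.697, 0.12, -0.12]
contact_force: [0.0, 0.5, -0.2]
gripper_width: 1.003
t: 2.67
eef_pos: [0.4591, 0.185, 0.2315]
tool_rot: [0.707, -0.707, -0.001, 0.001]
contact_force: [0.1, -0.4, 0.5]
gripper_width: 0.998
[-0.205, 0.202, -0.345, 1.957, 0.081, 0.995, 0.987] [0.4591 0.185  0.2315]
[[ 1.     0.    -0.003]
 [ 0.003  0.     1.   ]
 [ 0.    -1.     0.   ]]
case scene [260. 217.] 0.8 [ 0.568 -0.162  0.025]
case side [386. 251.] 0.93 [ 0.568 -0.165  0.025]
case wrist [  1. 267.] 0.62 [ 0.575 -0.163  0.025]
 tri [ 0.571 -0.162  0.025] [0.002 0.003 0.004]
deck scene [388. 245.] 0.64 [0.566 0.194 0.045]
deck side [297. 193.] 0.59 [0.55  0.193 0.045]
deck wrist [326. 258.] 0.77 [0.554 0.194 0.045]
 tri [0.557 0.196 0.039] [0.005 0.006 0.001]
divider_knob scene [396. 191.] 0.53 [0.445 0.18  0.12 ]
divider_knob side [270. 175.] 0.7 [0.472 0.206 0.12 ]
divider_knob wrist [317. 196.] 0.58 [0.462 0.185 0.12 ]
 tri [0.458 0.182 0.134] [0.002 0.002 0.003]
```

View pics/b.png

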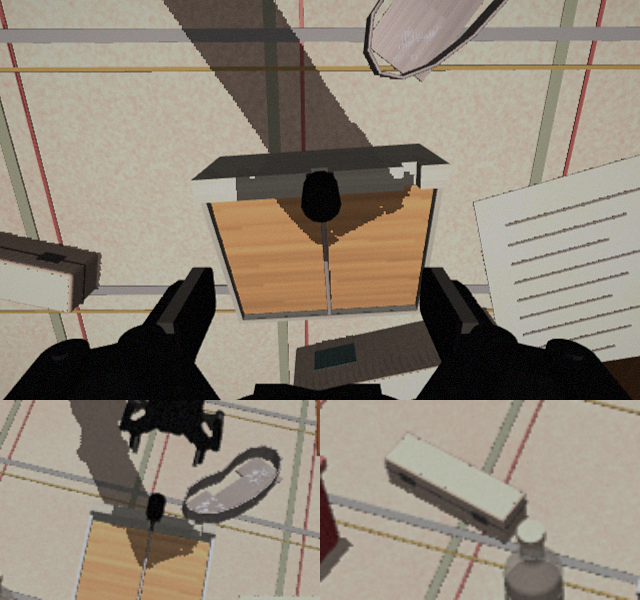

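```bash
python3 - <<'E'
from h import *
s=cam("scene");P=[atz(s,u,.05) for u in((239.6,195.8),(292.3,220.5),(282,231.8),(230.6,208.4))]
print(np.round(P,3));a=P[1]+P[2]-P[0]-P[3];print("case c",np.mean(P,0).round(3),"yaw",np.degrees(np.arctan2(a[1],a[0])),np.linalg.norm(a)/2)
w=cam("wrist")
L,Rr=atz(w,(243,320),.027),atz(w,(418,310),.027);print("low",L.round(3),Rr.round(3),np.degrees(np.arctan2(-(Rr-L)[0],(Rr-L)[1])))
L,Rr=atz(w,(193,180),.092),atz(w,(448,165),.092);print("rail",L.round(3),Rr.round(3),np.degrees(np.arctan2(-(Rr-L)[0],(Rr-L)[1])))
for z in (.12,.138): print(proj(w,(.46,.185,z)).round())
E
```

```text
[[ 0.533 -0.236  0.05 ]
 [ 0.569 -0.068  0.05 ]
 [ 0.612 -0.083  0.05 ]
 [ 0.581 -0.243  0.05 ]]
case c [ 0.573 -0.157  0.05 ] yaw 78.41675417321895 0.16726817790634088
low [0.645 0.099 0.027] [0.631 0.3   0.027] 3.9073401625928383
rail [0.458 0.084 0.092] [0.445 0.291 0.092] 3.4876629845354477
[317. 193.]
[317. 201.]
```

```bash
python3 -m crank '[{"linear":[0.001,0.04,0],"dr":[0,-3.7,0],"hand":1},{"linear":[0.001,0.08,0],"dr":[0,-3.7,0],"hand":1},{"linear":[0.001,0.11,0],"dr":[0,-3.7,0],"hand":1},{"linear":[0.001,0.129,0],"dr":[0,-3.7,0],"hand":1},{"linear":[0.001,0.129,0],"dr":[0,-3.7,0],"hand":1},{"linear":[0.001,0.129,0],"dr":[0,-3.7,0],"hand":-1},{"linear":[0.001,0.129,0],"dr":[0,-3.7,0],"hand":-1},{"linear":[0.001,0.129,0],"dr":[0,-3.7,0],"hand":-1},{"linear":[0.001,0.129,0],"dr":[0,-3.7,0],"hand":-1},{"linear":[0.001,0.129,0],"dr":[0,-3.7,0],"hand":-1}]' 40
python3 -m crank '[{"linear":[0,0,0],"dr":[0,0,0],"hand":-1},{"linear":[0,0,0],"dr":[0,0,0],"hand":-1},{"linear":[0,-0.01,0],"dr":[0,0,0],"hand":-1},{"linear":[0,-0.02,0],"dr":[0,0,0],"hand":-1},{"linear":[0,-0.02,0],"dr":[0,0,0],"hand":-1}]' 
python3 -c "
from station import bot
print(bot.get_obs()['q'].round(4).tolist())"
```

```text
t: 4.15
eef_pos: [0.4609, 0.1854, 0.1036]
tool_rot: [0.707, -0.706, -0.024, 0.022]
contact_force: [-1.2, 0.3, 8.9]
gripper_width: 0.32
t: 4.57
eef_pos: [0.4608, 0.1854, 0.1246]
tool_rot: [0.707, -0.706, -0.024, 0.022]
contact_force: [0.8, 0.7, -1.9]
gripper_width: 0.319
[-0.2279, 0.3462, -0.3339, 2.0571, 0.1626, 0.7603, 0.9738]
```

```bash
python3 -m crank '[{"linear":[0,0,0.02],"dr":[0,0,0],"hand":-1},{"linear":[0,0,0.04],"dr":[0,0,0],"hand":-1},{"linear":[0,0,0.06],"dr":[0,0,0],"hand":-1},{"linear":[0,0,0.075],"dr":[0,0,0],"hand":-1},{"linear":[0,0,0.075],"dr":[0,0,0],"hand":-1},{"linear":[0,0,0.075],"dr":[0,0,0],"hand":-1}]'
python3 -m crank '[{"linear":[0,0.007,0],"dr":[0,0,0],"hand":-1},{"linear":[0,0.014,0],"dr":[0,0,0],"hand":-1},{"linear":[0,0.019,0],"dr":[0,0,0],"hand":-1},{"linear":[0,0.019,0],"dr":[0,0,0],"hand":-1}]'
python3 - <<'E'
from h import *
print(bot.get_obs()["q"].round(4).tolist())
c=cam("wrist");i=bot.read_camera("wrist");cv2.imwrite("pics/c.png",i)
E
```

```text
t: 5.07
eef_pos: [0.456, 0.2608, 0.1228]
tool_rot: [0.707, -0.706, -0.024, 0.023]
contact_force: [3.7, -0.6, -1.3]
gripper_width: 0.315
t: 5.4
eef_pos: [0.4561, 0.26, 0.1037]
tool_rot: [0.707, -0.706, -0.023, 0.022]
contact_force: [4.3, 0.4, 4.2]
gripper_width: 0.32
[-0.3621, 0.4195, -0.3377, 2.007, 0.2007, 0.7446, 0.8136]
```

View pics/c.png

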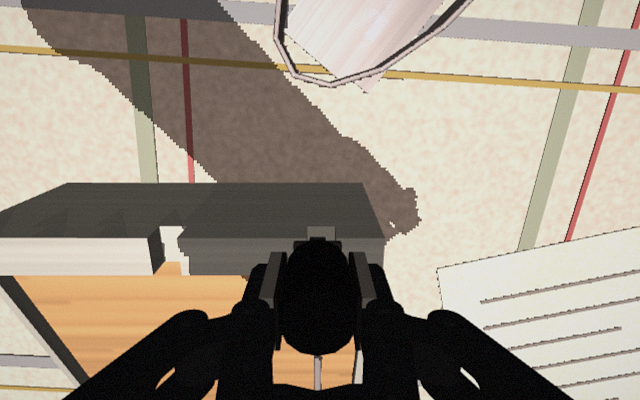

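```bash
python3 -m crank '[{"linear":[0,0,0],"dr":[0,0,0],"hand":1},{"linear":[0,0,0],"dr":[0,0,0],"hand":1},{"linear":[0,0,0],"dr":[0,0,0],"hand":1},{"linear":[0,0,0],"dr":[0,0,0],"hand":1},{"linear":[0,-0.03,0],"dr":[0,0,0],"hand":1},{"linear":[0,-0.07,0],"dr":[0,0,0],"hand":1},{"linear":[0,-0.11,0],"dr":[0,0,0],"hand":1},{"linear":[0,-0.13,0],"dr":[0,0,0],"hand":1},{"linear":[0,-0.13,0],"dr":[0,0,0],"hand":1}]'
cat > fk.py <<'E'
from h import *
from scipy.optimize import least_squares
D=[([-0.108,.4775,.022,1.5555,-.011,1.109,-.083],(.6745,0,.2305)),
([-0.205,0.202,-0.345,1.957,0.081,0.995,0.987],(.4591,.185,.2315)),
([-0.2279,0.3462,-0.3339,2.0571,0.1626,0.7603,0.9738],(.4608,.1854,.1246)),
([-0.3621,0.4195,-0.3377,2.007,0.2007,0.7446,0.8136],(.4561,.26,.1037))]
def fk(q,p):
    d1,L1,a,a2,L2,b,L3=p;z=lambda h:np.array([0,0,h]);x=lambda h:np.array([h,0,0])
    M=R.from_euler("ZY",[q[0],q[1]]);P=z(d1)+M.apply(z(L1)+0)
    M=M*R.from_euler("Z",q[2]);P=P+M.apply(x(a));M=M*R.from_euler("Y",q[3]);P=P+M.apply(x(a2)+z(L2))
    M=M*R.from_euler("ZY",[q[4],q[5]]);P=P+M.apply(x(b)+z(L3));return P,M*R.from_euler("Z",q[6])
def fit():
    f=lambda p:np.concatenate([fk(q,p)[0]-x for q,x in D]+[.002*(np.array(p)-[.36,.42,0.05,-.05,.4,.08,.33])])
    return least_squares(f,[.36,.42,0.,0.,.4,.08,.33])
E
python3 - <<'E'
from fk import *
o=bot.get_obs();D.append((o["q"],o["eef_pos"]));r=fit();print(r.x.round(4));
for q,x in D: print((fk(q,r.x)[0]-x).round(4))
q,x=D[-1];print(fk(q,r.x)[1].as_matrix().round(2),rot(o["tool_rot"]).as_matrix().round(2))
C={}
for n in ("wrist","side","scene"):
    C[n]=cam(n);i=bot.read_camera(n)
    if n=="wrist":w=i
    if n=="side": s=i
cv2.imwrite("pics/d.png",np.vstack([w,cv2.resize(s[150:225,250:370],(640,400))])[:600])
u={}
for n in C:
    r=bot.place_of(n,"divider_knob")
    if r:u[n]=r[0]["xy"];print(n,u[n],r[0]["score"],atz(C[n],u[n],.12).round(3))
print(tri([C[n] for n in u],list(u.values())))
E
```

```text
t: 6.2
eef_pos: [0.4572, 0.2615, 0.2382]
tool_rot: [0.708, -0.705, -0.025, 0.02]
contact_force: [-0.3, 1.3, 0.7]
gripper_width: 0.996
[ 6.7014  2.3512  0.1395 -0.1246  0.8377  1.3172  8.2757]
[ 0.0109 -0.083  -0.0423]
[-0.3254 -0.0448  0.1189]
[-0.0551 -0.0305 -0.0557]
[ 0.117  -0.1941 -0.1187]
[-0.1356 -0.1944  0.0978]
[[ 0.06  1.    0.01]
 [ 1.   -0.06 -0.  ]
 [-0.    0.01 -1.  ]] [[ 1.    0.01 -0.06]
 [ 0.06  0.    1.  ]
 [ 0.01 -1.    0.  ]]
wrist [312.9, 189.2] 0.87 [0.458 0.259 0.12 ]
side [256.5, 166.8] 0.62 [0.47  0.279 0.12 ]
scene [423.8, 201.5] 0.75 [0.456 0.257 0.12 ]
(array([0.45904491, 0.25818906, 0.12733698]), [np.float64(0.0031331779790470552), np.float64(0.0027643410661559275), np.float64(0.0026040395414923347)])
```

View pics/d.png

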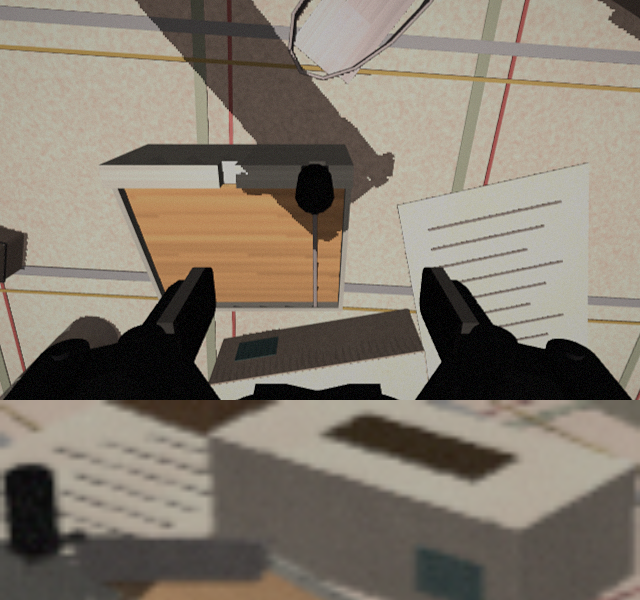

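```bash
python3 -m crank '[{"linear":[0.02,0,-0.04],"dr":[0,7,0],"hand":1},{"linear":[0.03,0,-0.08],"dr":[0,14,0],"hand":1},{"linear":[0.04,0,-0.12],"dr":[0,21,0],"hand":1},{"linear":[0.05,0,-0.16],"dr":[0,28,0],"hand":1},{"linear":[0.06,0,-0.2],"dr":[0,35,0],"hand":1},{"linear":[0.07,0,-0.24],"dr":[0,42,0],"hand":1},{"linear":[0.0865,0.02,-0.28],"dr":[0,49,0],"hand":1},{"linear":[0.0865,0.04,-0.32],"dr":[0,56,0],"hand":1},{"linear":[0.0865,0.06,-0.36],"dr":[0,63,0],"hand":1},{"linear":[0.0865,0.078,-0.4],"dr":[0,70,0],"hand":1}]'
python3 -c "
from h import *
o=bot.get_obs();print(o['q'].round(3).tolist(),rot(o['tool_rot']).as_matrix().round(3).tolist())"
```

```text
t: 7.33
eef_pos: [0.5657, -0.122, 0.1593]
tool_rot: [-0.591, 0.591, -0.389, 0.388]
contact_force: [-0.4, 0.5, 0.2]
gripper_width: 0.998
[0.079, 0.399, 0.033, 1.86, -0.016, 0.884, 0.527] [[0.397, -0.002, 0.918], [-0.918, -0.0, 0.397], [-0.001, -1.0, -0.002]]
```

```bash
python3 -m crank '[{"linear":[0.02,0,-0.005],"dr":[0,7,0],"hand":1},{"linear":[0.038,0,-0.011],"dr":[0,14,0],"hand":1},{"linear":[0.038,0,-0.011],"dr":[0,21,0],"hand":1},{"linear":[0.038,0,-0.011],"dr":[0,28,0],"hand":1},{"linear":[0.038,0,-0.011],"dr":[0,35.3,0],"hand":1},{"linear":[0.038,0,-0.011],"dr":[0,35.3,0],"hand":1}]'
python3 - <<'E'
from h import *
o=bot.get_obs();print(o['q'].round(3).tolist(),rot(o['tool_rot']).as_matrix().round(3).tolist())
C={}
for n in("wrist","scene","side"):
    C[n]=cam(n);i=bot.read_camera(n)
    if n=="wrist": cv2.imwrite("pics/e.png",i)
    r=bot.place_of(n,"case")
    if r: print(n,r[0]["xy"],r[0]["score"],atz(C[n],r[0]["xy"],.025).round(3))
E
```

```text
t: 7.83
eef_pos: [0.5709, -0.1595, 0.16]
tool_rot: [0.445, -0.446, 0.55, -0.548]
contact_force: [-0.2, -0.0, 0.4]
gripper_width: 1.0
[0.027, 0.423, 0.181, 1.834, -0.094, 0.895, 0.045] [[-0.205, -0.003, 0.979], [-0.979, 0.0, -0.205], [0.001, -1.0, -0.003]]
wrist [318.8, 185.2] 0.69 [ 0.571 -0.161  0.025]
scene [261.7, 220.0] 0.83 [ 0.576 -0.156  0.025]
side [382.1, 252.7] 0.58 [ 0.556 -0.164  0.025]
```

View pics/e.png

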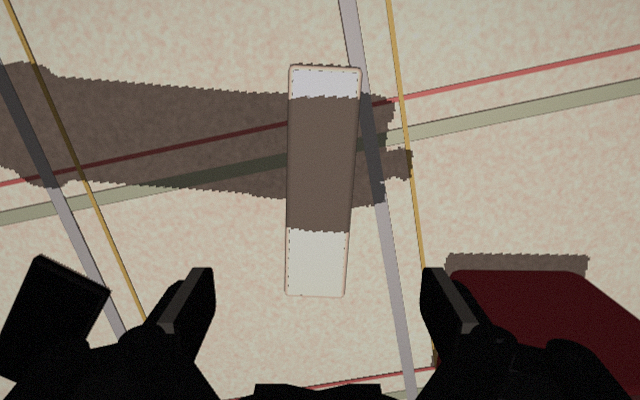

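```bash
python3 - <<'E'
from h import *
c=cam("wrist");P=np.array([atz(c,u,.05) for u in((290,66),(361,68),(345,297),(285,296))]);o=bot.get_obs();M=rot(o["tool_rot"]).as_matrix()
m=P.mean(0);print(P.round(3),m.round(4),M.T@(m-o["eef_pos"]));a=M.T@(P[2]+P[3]-P[0]-P[1])/2;print(a,np.degrees(np.arctan2(a[2],a[0])))
E
```

```text
[[ 0.571 -0.069  0.05 ]
 [ 0.617 -0.08   0.05 ]
 [ 0.576 -0.253  0.05 ]
 [ 0.528 -0.242  0.05 ]] [ 0.573  -0.1613  0.05  ] [0.00136142 0.11123563 0.00188059]
[ 1.78166123e-01 -1.01736476e-05 -7.28685786e-03] -2.3420481631175663
```

```bash
python3 -m crank '[{"linear":[0.0015,0.04,0.002],"dr":[0,2.3,0],"hand":1},{"linear":[0.0015,0.08,0.002],"dr":[0,2.3,0],"hand":1},{"linear":[0.0015,0.12,0.002],"dr":[0,2.3,0],"hand":1},{"linear":[0.0015,0.145,0.002],"dr":[0,2.3,0],"hand":1},{"linear":[0.0015,0.152,0.002],"dr":[0,2.3,0],"hand":1},{"linear":[0.0015,0.152,0.002],"dr":[0,2.3,0],"hand":-1},{"linear":[0.0015,0.152,0.002],"dr":[0,2.3,0],"hand":-1},{"linear":[0.0015,0.152,0.002],"dr":[0,2.3,0],"hand":-1},{"linear":[0.0015,0.152,0.002],"dr":[0,2.3,0],"hand":-1},{"linear":[0.0015,0.152,0.002],"dr":[0,2.3,0],"hand":-1}]' 25
python3 -c "
from h import *
o=bot.get_obs();print(o['q'].round(3).tolist(),o['torque'],o['contact_force'])"
python3 -m crank '[{"linear":[0,0,0],"dr":[0,0,0],"hand":-1},{"linear":[0,-0.01,0],"dr":[0,0,0],"hand":-1},{"linear":[0,-0.02,0],"dr":[0,0,0],"hand":-1},{"linear":[0,-0.03,0],"dr":[0,0,0],"hand":-1},{"linear":[0,-0.03,0],"dr":[0,0,0],"hand":-1}]'
python3 - <<'E'
from h import *
o=bot.get_obs();print(o['q'].round(3).tolist(),o['torque'],o['contact_force'])
for n in("scene","side"):
    i=bot.read_camera(n);u=proj(cam(n),o["eef_pos"]).astype(int);x,y=u
    k=cv2.resize(i[y-50:y+50,x-64:x+64],(640,500)) ; cv2.imwrite(f"pics/f_{n}.png",k)
a,b=[cv2.imread(f"pics/f_{n}.png") for n in("scene","side")];cv2.imwrite("pics/f.png",cv2.resize(np.hstack([a,b]),(800,312)))
E
```

```text
t: 8.97
eef_pos: [0.574, -0.1618, 0.0115]
tool_rot: [-0.436, 0.435, -0.556, 0.557]
contact_force: [-2.2, -0.1, 7.3]
gripper_width: 0.586
[0.063, 0.637, 0.143, 1.903, -0.148, 0.61, 0.057] [ 0.1700707   0.94131216 -0.05881615] [-2.2440083  -0.12338363  7.3367855 ]
t: 9.38
eef_pos: [0.5749, -0.1618, 0.042]
tool_rot: [-0.437, 0.435, -0.556, 0.558]
contact_force: [1.1, -0.4, -6.9]
gripper_width: 0.587
[0.054, 0.589, 0.154, 1.895, -0.139, 0.664, 0.049] [ 0.3010635  -0.13155404  0.02711962] [ 1.13773608 -0.37478385 -6.86161256]
```

View pics/f.png

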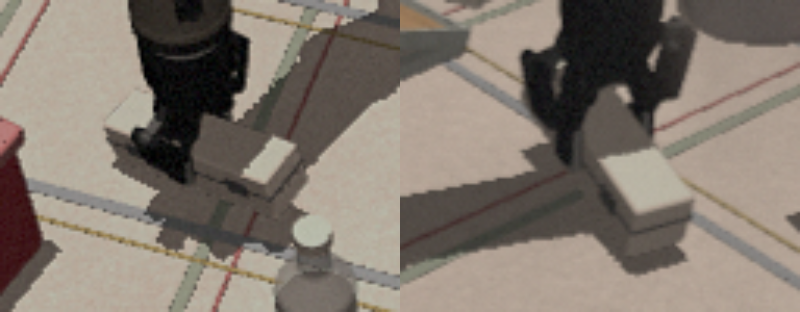

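```bash
cat > fk.py <<'E'
from h import *
from scipy.optimize import minimize
D=[([-0.108,.4775,.022,1.5555,-.011,1.109,-.083],(.6745,0,.2305)),
([-0.205,0.202,-0.345,1.957,0.081,0.995,0.987],(.4591,.185,.2315)),
([-0.2279,0.3462,-0.3339,2.0571,0.1626,0.7603,0.9738],(.4608,.1854,.1246)),
([-0.3621,0.4195,-0.3377,2.007,0.2007,0.7446,0.8136],(.4561,.26,.1037)),
([0.079,0.399,0.033,1.86,-0.016,0.884,0.527],(.5657,-.122,.1593)),
([0.027,0.423,0.181,1.834,-0.094,0.895,0.045],(.5709,-.1595,.16)),
([0.063,0.637,0.143,1.903,-0.148,0.61,0.057],(.574,-.1618,.0115)),
([0.054,0.589,0.154,1.895,-0.139,0.664,0.049],(.5749,-.1618,.042))]
def mats(q):
    F=[];M=R.identity()
    for a,t in zip("ZYZYZYZ",q): M=M*R.from_euler(a,t);F.append(M)
    return F
# params: base z; after q1 x,y,z ; q2 y,z; q3 x; q4 x,y,z; q5 -; q6 x,y,z
def A(q):
    F=[m.as_matrix() for m in mats(q)]
    return np.column_stack([F[0][:,0],F[0][:,2],F[1][:,1],F[1][:,2],F[2][:,0],F[3][:,0],F[3][:,1],F[3][:,2],F[5][:,0],F[5][:,1],F[5][:,2]])
p0=np.array([0,.35,0,.42,0,0,0,.4,0,0,.35])
def fit():
    a=np.vstack([A(q) for q,_ in D]);b=np.concatenate([x for _,x in D]);l=.01
    p=p0+np.linalg.lstsq(np.vstack([a,l*np.eye(11)]),np.concatenate([b-a@p0,np.zeros(11)]),rcond=None)[0];return p,(a@p-b).reshape(-1,3)
E
python3 - <<'E'
from fk import *
p,e=fit();print(p.round(3));print(e.round(4).tolist())
lo=np.array([-2.96,-.34,-1.41,.24,-1.37,.17,-2.96])+.03;hi=np.array([2.96,2.1,1.46,2.44,4.51,1.92,2.96])-.03
q0=np.array(D[-1][0]);y=np.radians(3.7);s=np.radians(18)
X=np.array([np.cos(s)*np.cos(y),np.cos(s)*np.sin(y),-np.sin(s)]);Y=np.array([-np.sin(y),np.cos(y),0]);Z=np.cross(X,Y)
dk=np.array([.552,.191,.045])
from scipy.optimize import least_squares
rng=np.random.default_rng(0)
for a in(0,10,20,25):
    T=np.column_stack([-Z,Y,X])@R.from_euler("Z",-a,degrees=True).as_matrix()  # tool cols; reduce pitch
    G=dk+Z*.093; tcp=G+T[:,1]*.014
    f=lambda q:np.concatenate([(A(q)@p-tcp)*3,(R.from_matrix(T)*(mats(q)[-1]*Roff).inv()).as_rotvec(),.01*(q-q0)])
    # tool = fk * Roff ; tool x=fk? y=fkz
    F=mats(q0)[-1].as_matrix();o=bot.get_obs();Roff=R.from_matrix(np.array([[0,0,1],[1,0,0],[0,1,0]],float))
    best=None
    for k in range(12):
        r=least_squares(f,np.clip(q0+(0 if k==0 else rng.normal(0,.7,7)),lo+1e-3,hi-1e-3),bounds=(lo,hi))
        if best is None or r.cost<best.cost:best=r
    q=best.x;print(a,T[:,1].round(2),q.round(2).tolist(),"perr",(np.linalg.norm(A(q)@p-tcp)).round(4),"cost",best.cost)
    ZZ=(mats(q0)[-1]*Roff).as_matrix().round(2)
print(ZZ,rot(o["tool_rot"]).as_matrix().round(2))
E
```

```text
[ 1.094  0.771  0.262  0.507  0.055  0.19   0.081  0.604  1.177 -0.362
  0.53 ]
[[-0.0207, -0.1044, -0.0035], [-0.0007, -0.0169, 0.0014], [-0.0306, 0.0639, -0.0031], [0.0321, -0.0584, -0.0044], [-0.0416, 0.1158, -0.0012], [0.0417, 0.0086, 0.0025], [-0.0105, -0.0086, 0.0066], [0.0019, -0.0076, 0.0017]]
0 [-0.06  1.    0.  ] [-0.78, -0.31, 1.43, 1.26, 1.31, 1.04, -2.22] perr 0.0454 cost 0.052277806656352094
10 [-0.12  0.98 -0.17] [-0.61, 1.81, 1.43, 1.4, -0.44, 0.82, -2.81] perr 0.0098 cost 0.008075825382963742
20 [-0.17  0.93 -0.33] [-0.53, 1.45, 1.43, 1.49, -0.2, 0.8, -2.66] perr 0.0001 cost 0.0005135998493804466
25 [-0.19  0.9  -0.4 ] [-0.47, 0.97, 1.43, 1.56, 0.13, 0.8, -2.53] perr 0.0 cost 0.0004460564686524507
[[-0.24  0.   -0.97]
 [ 0.97  0.   -0.24]
 [-0.   -1.   -0.  ]] [[-0.24  0.    0.97]
 [-0.97 -0.   -0.24]
 [-0.   -1.    0.  ]]
```

```bash
sed -i 's/M=M\*R.from_euler(a,t)/M=M*R.from_euler(a,-t if a=="Z" else t)/' fk.py; python3 - <<'E'
from fk import *
p,e=fit();print(p.round(3));print(e.round(4).tolist())
o=bot.get_obs();print(mats(o["q"])[-1].as_matrix().round(2),rot(o["tool_rot"]).as_matrix().round(2))
Roff=mats(o["q"])[-1].inv()*rot(o["tool_rot"]);print(Roff.as_matrix().round(3))
for i in(0,1,2,5):print((mats(D[i][0])[-1]*Roff).as_matrix().round(2).tolist())
lo=np.array([-2.96,-.34,-1.41,.24,-1.37,.17,-2.96])+.03;hi=np.array([2.96,2.1,1.46,2.44,4.51,1.92,2.96])-.03
q0=np.array(D[-1][0]);y=np.radians(3.7);s=np.radians(18)
X=np.array([np.cos(s)*np.cos(y),np.cos(s)*np.sin(y),-np.sin(s)]);Y=np.array([-np.sin(y),np.cos(y),0]);Z=np.cross(X,Y)
dk=np.array([.552,.191,.045])
from scipy.optimize import least_squares
rng=np.random.default_rng(0)
for name,B in(("right",np.column_stack([-Z,Y,X])),("left",np.column_stack([-Z,-Y,-X])),("fwd",np.column_stack([-Z,X,-Y]))):
  for a in(0,15,25):
    T=B@R.from_euler("Z",-a,degrees=True).as_matrix()
    tcp=dk+Z*.093+T[:,1]*.014
    f=lambda q:np.concatenate([(A(q)@p-tcp)*3,(R.from_matrix(T)*(mats(q)[-1]*Roff).inv()).as_rotvec(),.01*(q-q0)])
    best=None
    for k in range(15):
        r=least_squares(f,np.clip(q0+(0 if k==0 else rng.normal(0,.7,7)),lo+1e-3,hi-1e-3),bounds=(lo,hi))
        if best is None or r.cost<best.cost:best=r
        if k==0: c0=r.cost
    q=best.x;print(name,a,T[:,1].round(2),q.round(2).tolist(),"perr",(np.linalg.norm(A(q)@p-tcp)).round(4),"cost",best.cost.round(5),c0.round(5))
E
```

```text
[ 0.     0.332 -0.031  0.541  0.001 -0.001 -0.031  0.471 -0.    -0.
  0.372]
[[-0.0001, 0.0001, -0.0], [-0.0, -0.0, 0.0], [0.0, 0.0, -0.0001], [-0.0, -0.0, -0.0], [0.0001, -0.0002, 0.0002], [0.0001, 0.0003, -0.0001], [-0.0001, -0.0002, -0.0001], [-0.0, 0.0, 0.0001]]
[[-0.97  0.24  0.  ]
 [ 0.24  0.97 -0.  ]
 [-0.    0.   -1.  ]] [[-0.24  0.    0.97]
 [-0.97 -0.   -0.24]
 [-0.   -1.    0.  ]]
[[-0. -0. -1.]
 [-1. -0.  0.]
 [-0.  1. -0.]]
[[0.0, -0.0, 1.0], [-1.0, -0.0, 0.0], [0.0, -1.0, -0.0]]
[[1.0, 0.0, -0.0], [0.0, 0.0, 1.0], [0.0, -1.0, 0.0]]
[[1.0, 0.0, -0.06], [0.06, 0.0, 1.0], [0.0, -1.0, 0.0]]
[[-0.2, -0.0, 0.98], [-0.98, -0.0, -0.2], [0.0, -1.0, -0.0]]
right 0 [-0.06  1.    0.  ] [0.63, 1.2, -0.63, 1.71, -0.94, 1.21, 0.7] perr 0.0 cost 0.00014 0.00014
right 15 [-0.14  0.96 -0.25] [0.52, 1.03, -0.54, 1.71, -0.88, 1.17, 0.58] perr 0.0 cost 0.0001 0.0001
right 25 [-0.19  0.9  -0.4 ] [0.42, 0.92, -0.46, 1.7, -0.82, 1.15, 0.49] perr 0.0 cost 8e-05 8e-05
left 0 [ 0.06 -1.    0.  ] [-0.98, 1.23, 0.2, 1.32, 0.76, 1.89, 2.43] perr 0.0001 cost 0.00049 0.004
left 15 [-0.02 -0.97 -0.25] [-0.79, 1.1, -0.05, 1.31, 0.77, 1.89, 2.35] perr 0.0001 cost 0.00045 0.00203
left 25 [-0.07 -0.91 -0.4 ] [-0.71, 1.03, -0.14, 1.32, 0.73, 1.84, 2.35] perr 0.0001 cost 0.00043 0.00104
fwd 0 [ 0.95  0.06 -0.31] [0.12, 1.22, -1.11, 2.41, 2.58, 1.89, 2.38] perr 0.0299 cost 0.00632 0.10058
fwd 15 [ 0.84  0.05 -0.54] [-1.77, 0.91, 1.32, 2.28, -1.34, 0.2, -1.16] perr 0.054 cost 0.06332 0.06332
fwd 25 [ 0.73  0.05 -0.68] [-0.45, 0.42, -0.26, 2.41, 2.2, 0.66, 2.02] perr 0.0001 cost 0.0005 0.02774
```

```bash
python3 -m crank '[{"linear":[0,0,0],"dr":[0,0,0],"hand":-1},{"linear":[0,0,0],"dr":[0,0,0],"hand":-1},{"linear":[0,0,0],"dr":[0,0,0],"hand":-1},{"linear":[0,-0.02,0],"dr":[0,0,0],"hand":-1},{"linear":[0,-0.05,0],"dr":[0,0,0],"hand":-1},{"linear":[0,-0.09,0],"dr":[0,0,0],"hand":-1},{"linear":[0,-0.13,0],"dr":[0,0,0],"hand":-1},{"linear":[0,-0.17,0],"dr":[0,0,0],"hand":-1},{"linear":[0,-0.2,0],"dr":[0,0,0],"hand":-1},{"linear":[0,-0.2,0],"dr":[0,0,0],"hand":-1}]' 70
cat > plan.py <<'E'
from fk import *
import sys
Roff=R.from_matrix([[0,0,-1],[-1,0,0],[0,1,0.]])
y=np.radians(3.7);s=np.radians(18)
X=np.array([np.cos(s)*np.cos(y),np.cos(s)*np.sin(y),-np.sin(s)]);Y=np.array([-np.sin(y),np.cos(y),0]);Z=np.cross(X,Y)
dk=np.array([.552,.191,.045])
def goal(h,tilt=0,cc=(0,-.0135,0)):  # h: bottom above deck; tilt: case turn about tool z in hand (deg)
    B=np.column_stack([-Z,Y,X])@R.from_euler("Z",-tilt,degrees=True).as_matrix()
    return dk+Z*(.09+h)-B@np.array(cc),R.from_matrix(B)
def delta(h,**k):
    o=bot.get_obs();T=rot(o["tool_rot"]);g,B=goal(h,**k)
    return T.inv().apply(g-o["eef_pos"]),np.degrees((T.inv()*B).as_rotvec())
E
python3 - <<'E'
from plan import *
o=bot.get_obs();print(o["torque"].round(2),o["contact_force"].round(1),o["gripper_width"])
l,d=delta(.1);print(l.round(4),d.round(1),np.linalg.norm(d))
T=rot(o["tool_rot"]);q=np.array(o["q"]);p,_=fit()
from scipy.optimize import least_squares
for k in np.linspace(.1,1,10):
    tcp=o["eef_pos"]+T.apply(l*k);B=T*R.from_rotvec(np.radians(d*k))
    r=least_squares(lambda x:np.concatenate([(A(x)@p-tcp)*3,(B*(mats(x)[-1]*Roff).inv()).as_rotvec(),.003*(x-q)]),q);q=r.x
    w=tcp-.372*B.apply([0,1,0]);print(k,tcp.round(3),q.round(2).tolist(),w.round(2),round(r.cost,5))
C={}
i=bot.read_camera("wrist");j=bot.read_camera("side");u=proj(cam("side"),o["eef_pos"]).astype(int)
cv2.imwrite("pics/g.png",np.vstack([cv2.resize(i,(480,300)),cv2.resize(j[max(0,u[1]-60):u[1]+60,u[0]-96:u[0]+96],(480,300))]))
E
```

```text
t: 10.32
eef_pos: [0.577, -0.1629, 0.2465]
tool_rot: [-0.439, 0.433, -0.554, 0.56]
contact_force: [2.3, -1.6, -7.1]
gripper_width: 0.579
[ 0.05 -0.42  0.01] [ 2.3 -1.6 -7.1] 0.5785932108959557
[-0.3681  0.0205 -0.0579] [-28.1   0.8  85.7] 90.16310789410628
0.1 [ 0.58  -0.126  0.244] [0.07, 0.36, 0.17, 1.72, -0.23, 1.11, 0.1] [ 0.58 -0.18  0.61] 0.0
0.2 [ 0.584 -0.089  0.242] [0.14, 0.4, 0.12, 1.7, -0.38, 1.17, 0.18] [ 0.59 -0.2   0.6 ] 0.0
0.30000000000000004 [ 0.587 -0.052  0.24 ] [0.2, 0.44, 0.08, 1.69, -0.51, 1.22, 0.26] [ 0.59 -0.22  0.57] 0.0
0.4 [ 0.59  -0.014  0.238] [0.25, 0.49, 0.03, 1.69, -0.64, 1.26, 0.33] [ 0.6  -0.23  0.54] 0.0
0.5 [0.593 0.023 0.236] [0.29, 0.55, -0.02, 1.7, -0.75, 1.3, 0.39] [ 0.61 -0.24  0.5 ] 0.0
0.6 [0.597 0.06  0.234] [0.33, 0.61, -0.07, 1.7, -0.86, 1.34, 0.46] [ 0.61 -0.24  0.45] 0.0
0.7000000000000001 [0.6   0.097 0.232] [0.36, 0.69, -0.13, 1.71, -0.96, 1.38, 0.52] [ 0.62 -0.23  0.4 ] 0.0
0.8 [0.603 0.134 0.23 ] [0.38, 0.77, -0.19, 1.72, -1.06, 1.41, 0.59] [ 0.63 -0.22  0.35] 0.0
0.9 [0.606 0.171 0.228] [0.39, 0.87, -0.25, 1.72, -1.14, 1.44, 0.65] [ 0.63 -0.2   0.29] 0.0
1.0 [0.61  0.208 0.226] [0.38, 0.97, -0.32, 1.71, -1.21, 1.47, 0.72] [ 0.63 -0.16  0.23] 0.0
```

View pics/g.png

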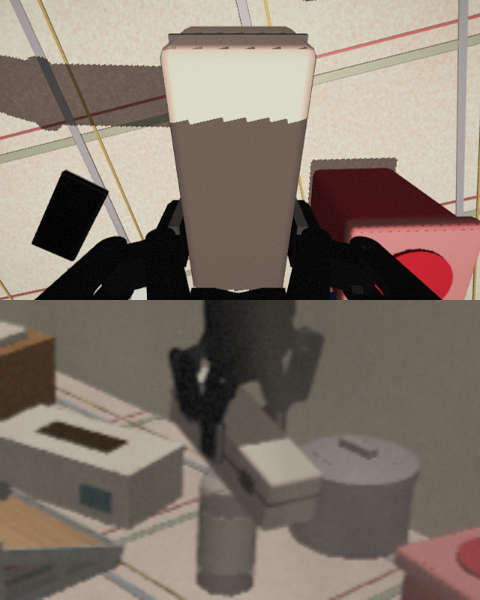

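```bash
cat > tilt.py <<'E'
from plan import *
from scipy.optimize import least_squares
p=bot.camera_params("wrist");K=np.array(p["K"]);H=np.linalg.inv(np.array(p["hand_eye"]))
def pr(x): c=H[:3,:3]@x+H[:3,3];u=K@c;return u[:2]/u[2]
def model(v):
    t,cx,cy=v;e=np.array([-np.cos(t),-np.sin(t),0]);n=np.array([np.sin(t),-np.cos(t),0]);z=np.array([0,0,1.]);c=np.array([cx,cy,0])
    P=[[c+s*e+.025*n+k*.025*z for k in(-1,1)] for s in(.09,0)]
    return [[pr(a) for a in b] for b in P]
def solve(ul,ur,row,wd):
    def f(v):
        (a,b),(m,n)=model(v);r=[*(a-ul),*(b-ur)]
        # width at given row on edge line
        k=(row-a[1])/(m[1]-a[1]);x1=a[0]+k*(m[0]-a[0]);k=(row-b[1])/(n[1]-b[1]);x2=b[0]+k*(n[0]-b[0])
        return np.array(r+[abs(x2-x1)-wd]+[(v[1])*1000,(v[2]+.0135)*1000])
    return least_squares(f,[.3,0,-.0135])
E
python3 - <<'E'
from tilt import *
print(np.round(model([0,0,-.0135])[0]))
r=solve(np.array([218,61.]),np.array([418,61.]),380,129);print(np.degrees(r.x[0]),r.x,r.fun.round(1))
E
```

```text
[[225.  46.]
 [410.  47.]]
6.511120058578431 [ 0.11364048  0.00055368 -0.01273218] [-0.4 -0.1 -0.1 -0.   0.3  0.6  0.8]
```

```bash
python3 - <<'E'
from plan import *
l,d=delta(.08,tilt=6.5,cc=(.0005,-.0127,0));print(l.round(4),d.round(1),np.linalg.norm(d))
o=bot.get_obs();print((rot(o["tool_rot"]).as_matrix()).round(3).tolist())
for k in np.arange(.083,1.01,.083): print(k.round(3),(l*k).round(3).tolist(),(d*k).round(1).tolist())
E
```

```text
[-0.365   0.0338 -0.0595] [-27.2  -1.2  79.3] 83.83236861218778
[[-0.24, 0.001, 0.971], [-0.971, 0.0, -0.24], [-0.0, -1.0, 0.001]]
0.083 [-0.03, 0.003, -0.005] [-2.3, -0.1, 6.6]
0.166 [-0.061, 0.006, -0.01] [-4.5, -0.2, 13.2]
0.249 [-0.091, 0.008, -0.015] [-6.8, -0.3, 19.7]
0.332 [-0.121, 0.011, -0.02] [-9.0, -0.4, 26.3]
0.415 [-0.151, 0.014, -0.025] [-11.3, -0.5, 32.9]
0.498 [-0.182, 0.017, -0.03] [-13.5, -0.6, 39.5]
0.581 [-0.212, 0.02, -0.035] [-15.8, -0.7, 46.1]
0.664 [-0.242, 0.022, -0.04] [-18.0, -0.8, 52.7]
0.747 [-0.273, 0.025, -0.044] [-20.3, -0.9, 59.2]
0.83 [-0.303, 0.028, -0.049] [-22.5, -1.0, 65.8]
0.913 [-0.333, 0.031, -0.054] [-24.8, -1.1, 72.4]
0.996 [-0.364, 0.034, -0.059] [-27.1, -1.2, 79.0]
```

```bash
python3 -m crank '[{"linear":[-0.02,-0.01,-0.003],"dr":[-1.5,0,4],"hand":-1},{"linear":[-0.04,-0.02,-0.006],"dr":[-3,0,8],"hand":-1},{"linear":[-0.06,-0.03,-0.01],"dr":[-4,0,12],"hand":-1},{"linear":[-0.08,-0.03,-0.013],"dr":[-5.5,0,16],"hand":-1},{"linear":[-0.1,-0.03,-0.017],"dr":[-7,0,20],"hand":-1},{"linear":[-0.12,-0.03,-0.02],"dr":[-8.5,0,24],"hand":-1},{"linear":[-0.14,-0.03,-0.023],"dr":[-10,0,28],"hand":-1},{"linear":[-0.16,-0.03,-0.026],"dr":[-11,0,32],"hand":-1},{"linear":[-0.175,-0.03,-0.028],"dr":[-12.5,-0.5,36],"hand":-1},{"linear":[-0.182,-0.03,-0.03],"dr":[-13.5,-0.6,39.5],"hand":-1}]' 80
python3 - <<'E'
from plan import *
l,d=delta(.08,tilt=6.5,cc=(.0005,-.0127,0));print(l.round(4),d.round(1),np.linalg.norm(d))
E
```

```text
t: 11.25
eef_pos: [0.5866, 0.0245, 0.2657]
tool_rot: [0.546, -0.273, 0.731, -0.304]
contact_force: [0.7, 0.0, -7.9]
gripper_width: 0.57
[-0.0999  0.1649  0.0024] [-13.3  -0.8  39.7] 41.84225538577767
```

```bash
python3 -m crank '[{"linear":[-0.01,0.016,0],"dr":[-1.3,0,4],"hand":-1},{"linear":[-0.02,0.033,0],"dr":[-2.6,0,8],"hand":-1},{"linear":[-0.03,0.05,0],"dr":[-4,0,12],"hand":-1},{"linear":[-0.04,0.066,0],"dr":[-5.3,0,16],"hand":-1},{"linear":[-0.05,0.083,0.001],"dr":[-6.6,-0.4,20],"hand":-1},{"linear":[-0.06,0.1,0.001],"dr":[-8,-0.5,24],"hand":-1},{"linear":[-0.07,0.116,0.001],"dr":[-9.3,-0.6,28],"hand":-1},{"linear":[-0.08,0.133,0.002],"dr":[-10.6,-0.7,32],"hand":-1},{"linear":[-0.09,0.15,0.002],"dr":[-12,-0.8,36],"hand":-1},{"linear":[-0.1,0.165,0.002],"dr":[-13.3,-0.8,39.7],"hand":-1}]'
python3 -m crank '[{"linear":[0,0,0],"dr":[0,0,0],"hand":-1},{"linear":[0,0,0],"dr":[0,0,0],"hand":-1},{"linear":[0,0,0],"dr":[0,0,0],"hand":-1}]'
python3 - <<'E'
from plan import *
l,d=delta(.08,tilt=6.5,cc=(.0005,-.0127,0));print(l.round(4),d.round(1))
o=bot.get_obs();print(o["q"].round(2).tolist(),o["torque"].round(2))
w=bot.read_camera("wrist");s=bot.read_camera("scene");e=bot.read_camera("side")
cv2.imwrite("pics/h.png",np.vstack([cv2.resize(w,(560,350)),np.hstack([cv2.resize(s[130:270,300:457],(280,250)),cv2.resize(e[100:240,220:377],(280,250))])]))
E
```

```text
t: 12.08
eef_pos: [0.6039, 0.2044, 0.2037]
tool_rot: [0.587, -0.072, 0.806, -0.018]
contact_force: [-0.2, 0.9, -8.4]
gripper_width: 0.574
t: 12.33
eef_pos: [0.6046, 0.2038, 0.2061]
tool_rot: [0.588, -0.072, 0.805, -0.018]
contact_force: [0.8, -0.5, -8.2]
gripper_width: 0.579
[ 0.0002  0.0033 -0.0009] [-0.3  0.   0.3]
[0.28, 0.85, -0.26, 1.75, -1.23, 1.42, 0.67] [-2.67 -0.31 -0.01]
```

View pics/h.png

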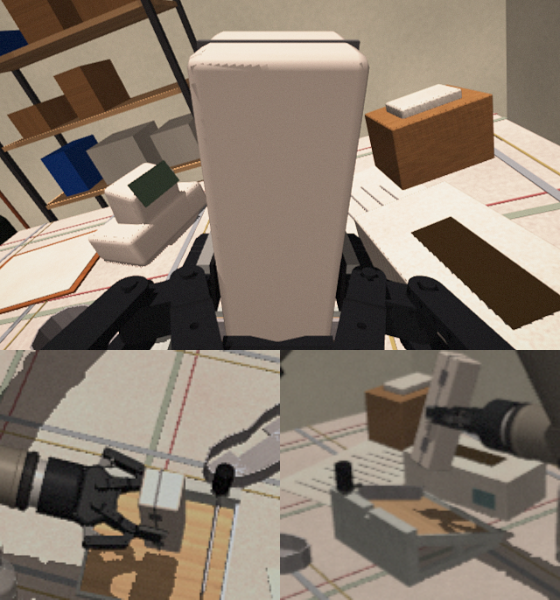

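```bash
python3 - <<'E'
from tilt import *
r=solve(np.array([217,76.]),np.array([421,76.]),380,126);print(np.degrees(r.x[0]),r.x,r.fun.round(1))
t=np.degrees(r.x[0]);cc=(r.x[1],r.x[2],0)
for h in(.03,.004,0):
    l,d=delta(h,tilt=t,cc=cc);print(h,l.round(4),d.round(2))
# check case bottom via fixed cams
o=bot.get_obs();M=rot(o["tool_rot"])
top=o["eef_pos"]+M.apply(np.array(cc)-.09*np.array([np.cos(r.x[0]),np.sin(r.x[0]),0]))
for n in("scene","side"): print(n,proj(cam(n),top).round(1))
E
```

```text
9.202162021309327 [ 0.16060803  0.00135328 -0.01088898] [ 0.  -0.2  1.  -0.   1.1  1.4  2.6]
0.03 [ 0.0522  0.0079 -0.0011] [-0.37  0.26 -2.44]
0.004 [ 0.078   0.011  -0.0013] [-0.37  0.26 -2.44]
0 [ 0.082   0.0115 -0.0013] [-0.37  0.26 -2.44]
scene [392.9 207.8]
side [318.8 103.7]
```

```bash
python3 -m crank '[{"linear":[0.015,0.002,0],"dr":[-0.4,0.3,-2.4],"hand":-1},{"linear":[0.03,0.004,0],"dr":[-0.4,0.3,-2.4],"hand":-1},{"linear":[0.045,0.006,-0.001],"dr":[-0.4,0.3,-2.4],"hand":-1},{"linear":[0.06,0.009,-0.001],"dr":[-0.4,0.3,-2.4],"hand":-1},{"linear":[0.07,0.01,-0.001],"dr":[-0.4,0.3,-2.4],"hand":-1},{"linear":[0.07,0.01,-0.001],"dr":[-0.4,0.3,-2.4],"hand":-1},{"linear":[0.07,0.01,-0.001],"dr":[-0.4,0.3,-2.4],"hand":-1}]'
python3 - <<'E'
from tilt import *
l,d=delta(0,tilt=9.2,cc=(.0013,-.0109,0));print(l.round(4),d.round(2),bot.get_obs()["torque"].round(2))
s=bot.read_camera("scene");e=bot.read_camera("side")
cv2.imwrite("pics/i.png",np.hstack([cv2.resize(s[150:290,320:460],(400,400)),cv2.resize(e[90:230,230:370],(400,400))]))
E
```

```text
t: 13.07
eef_pos: [0.5828, 0.2048, 0.1422]
tool_rot: [0.587, -0.09, 0.804, -0.027]
contact_force: [0.4, 0.2, -7.1]
gripper_width: 0.574
[ 0.0127  0.0012 -0.    ] [ 0.11 -0.06 -0.16] [-2.57 -0.41 -0.04]
```

View pics/i.png

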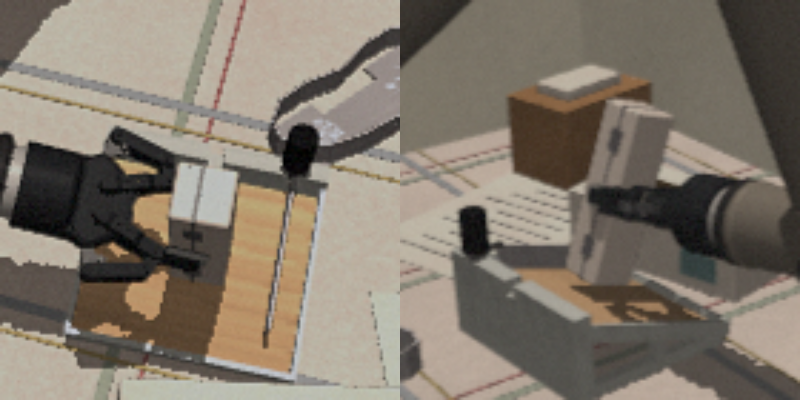

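The case hangs over the middle of the deck, with the divider clear to the left at (300,150) in the left crop. I'll lower it slowly and watch the force.

```bash
python3 -m crank '[{"linear":[0.004,0.001,0],"dr":[0,0,0],"hand":-1},{"linear":[0.007,0.001,0],"dr":[0,0,0],"hand":-1},{"linear":[0.009,0.001,0],"dr":[0,0,0],"hand":-1},{"linear":[0.01,0.001,0],"dr":[0,0,0],"hand":-1},{"linear":[0.01,0.001,0],"dr":[0,0,0],"hand":-1}]'
python3 -m crank '[{"linear":[0.001,0,0],"dr":[0,0,0],"hand":-1},{"linear":[0.002,0,0],"dr":[0,0,0],"hand":-1},{"linear":[0.002,0,0],"dr":[0,0,0],"hand":-1}]'
```

```text
t: 13.58
eef_pos: [0.5792, 0.2042, 0.1322]
tool_rot: [0.586, -0.091, 0.804, -0.026]
contact_force: [-0.3, -0.0, -7.9]
gripper_width: 0.577
t: 13.83
eef_pos: [0.5786, 0.204, 0.1304]
tool_rot: [0.587, -0.091, 0.804, -0.026]
contact_force: [1.2, -0.0, -7.7]
gripper_width: 0.576
```

```bash
python3 -m crank '[{"linear":[0.001,0,0],"dr":[0,0,0],"hand":-1},{"linear":[0.002,0,0],"dr":[0,0,0],"hand":-1},{"linear":[0.002,0,0],"dr":[0,0,0],"hand":-1}]'
python3 -m crank '[{"linear":[0.001,0,0],"dr":[0,0,0],"hand":-1},{"linear":[0.002,0,0],"dr":[0,0,0],"hand":-1},{"linear":[0.002,0,0],"dr":[0,0,0],"hand":-1}]'
```

```text
t: 14.08
eef_pos: [0.578, 0.2036, 0.1284]
tool_rot: [0.586, -0.091, 0.804, -0.026]
contact_force: [0.6, 0.7, -7.9]
gripper_width: 0.575
t: 14.33
eef_pos: [0.5779, 0.2035, 0.1281]
tool_rot: [0.587, -0.09, 0.804, -0.025]
contact_force: [-0.4, -1.1, 0.3]
gripper_width: 0.574
```

Contact: the load has gone from −8 N to about 0. I'll ease the grip and press lightly so the base seats, then look.

```bash
python3 -m crank '[{"linear":[0,0,0],"dr":[0,0,0],"hand":-1},{"linear":[0.001,0,0],"dr":[0,0,0],"hand":-1},{"linear":[0.002,0,0],"dr":[0,0,0],"hand":-1},{"linear":[0.002,0,0],"dr":[0,0,0],"hand":-1}]' 20
python3 - <<'E'
from h import *
o=bot.get_obs();print(o["torque"].round(2),o["gripper_width"])
w=bot.read_camera("wrist");s=bot.read_camera("scene");e=bot.read_camera("side")
cv2.imwrite("pics/j.png",np.vstack([cv2.resize(w,(480,300)),np.hstack([cv2.resize(s[150:290,320:460],(300,300)),cv2.resize(e[90:230,230:370],(300,300))])[:,60:540]]))
E
```

```text
t: 14.67
eef_pos: [0.5778, 0.2035, 0.1281]
tool_rot: [0.588, -0.089, 0.804, -0.024]
contact_force: [0.9, -2.1, 10.3]
gripper_width: 0.575
[ 0.19  0.28 -0.04] 0.5749919490987063
```

View pics/j.png

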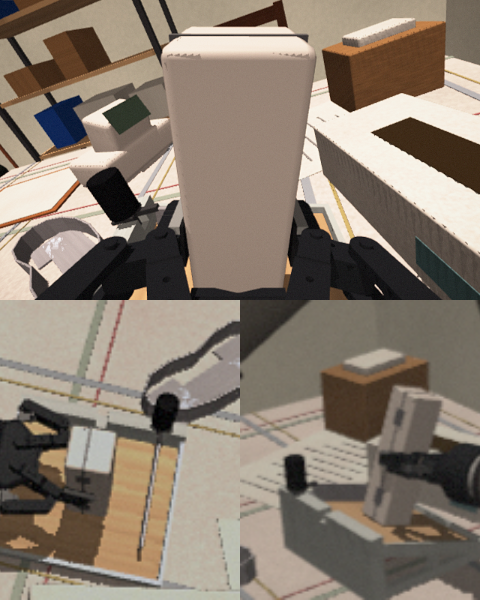

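```bash
python3 -m crank '[{"linear":[-0.0015,0,0],"dr":[0,0,0],"hand":-1},{"linear":[-0.0015,0,0],"dr":[0,0,0],"hand":-1},{"linear":[-0.0015,0,0],"dr":[0,0,0],"hand":0.15},{"linear":[-0.0015,0,0],"dr":[0,0,0],"hand":0.18},{"linear":[-0.0015,0,0],"dr":[0,0,0],"hand":0.21},{"linear":[-0.0015,0,0],"dr":[0,0,0],"hand":0.25},{"linear":[-0.0015,0,0],"dr":[0,0,0],"hand":0.3},{"linear":[-0.0015,0,0],"dr":[0,0,0],"hand":0.35},{"linear":[-0.0015,0,0],"dr":[0,0,0],"hand":0.4},{"linear":[-0.0015,0,0],"dr":[0,0,0],"hand":0.4}]'
python3 - <<'E'
from h import *
w=bot.read_camera("wrist");s=bot.read_camera("scene");e=bot.read_camera("side")
cv2.imwrite("pics/k.png",np.vstack([cv2.resize(w,(480,300)),np.hstack([cv2.resize(s[150:290,320:460],(300,300)),cv2.resize(e[90:230,230:370],(300,300))])[:,60:540]]))
E
```

```text
t: 15.65
eef_pos: [0.5772, 0.2032, 0.1262]
tool_rot: [0.587, -0.091, 0.804, -0.026]
contact_force: [0.9, 0.9, -0.2]
gripper_width: 0.696
```

View pics/k.png

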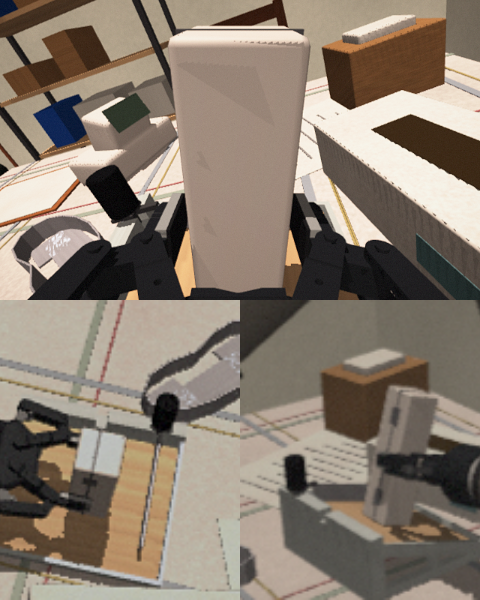

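```bash
python3 -m crank '[{"linear":[0,0,0],"dr":[0,0,0],"hand":0.7},{"linear":[0,0,0],"dr":[0,0,0],"hand":1},{"linear":[0,0,0],"dr":[0,0,0],"hand":1},{"linear":[0,-0.015,0],"dr":[0,0,0],"hand":1},{"linear":[0,-0.03,0],"dr":[0,0,0],"hand":1},{"linear":[0,-0.045,0],"dr":[0,0,0],"hand":1},{"linear":[0,-0.06,0],"dr":[0,0,0],"hand":1},{"linear":[0,-0.07,0],"dr":[0,0,0],"hand":1},{"linear":[0,-0.07,0],"dr":[0,0,0],"hand":1},{"linear":[0,-0.07,0],"dr":[0,0,0],"hand":1}]'
python3 - <<'E'
from h import *
C={}
w=None
for n in("wrist","scene","side"):
    C[n]=cam(n);i=bot.read_camera(n)
    if n=="wrist":w=i
    if n=="scene":s=i
    if n=="side":e=i
for t,z in(("case",.13),("divider_knob",.12),("bottle",0),("phone",0),("kidney_dish",0),("sharps_bin",0),("glove_box",0)):
    for n in("scene","side"):
        r=bot.place_of(n,t)
        if r: print(t,n,round(r[0]["score"],2),atz(C[n],r[0]["xy"],z).round(3))
cv2.imwrite("pics/l.png",np.vstack([cv2.resize(w,(480,300)),np.hstack([cv2.resize(s[150:290,320:460],(300,300)),cv2.resize(e[90:230,230:370],(300,300))])[:,60:540]]))
E
```

```text
t: 16.63
eef_pos: [0.5858, 0.1335, 0.1367]
tool_rot: [0.587, -0.09, 0.804, -0.027]
contact_force: [-0.8, 0.3, -1.1]
gripper_width: 1.002
case scene 0.75 [0.582 0.195 0.13 ]
case side 0.68 [0.566 0.184 0.13 ]
divider_knob scene 0.61 [0.449 0.259 0.12 ]
divider_knob side 0.94 [0.458 0.267 0.12 ]
bottle scene 0.69 [ 0.717 -0.003  0.   ]
bottle side 0.71 [ 0.708 -0.024  0.   ]
phone scene 0.73 [ 0.265 -0.267  0.   ]
phone side 0.92 [ 0.272 -0.257  0.   ]
kidney_dish scene 0.59 [0.275 0.306 0.   ]
kidney_dish side 0.69 [0.283 0.332 0.   ]
sharps_bin scene 0.81 [ 0.711 -0.347  0.   ]
sharps_bin side 0.76 [ 0.72  -0.348  0.   ]
glove_box scene 0.91 [0.745 0.286 0.   ]
glove_box side 0.57 [0.721 0.275 0.   ]
```

View pics/l.png

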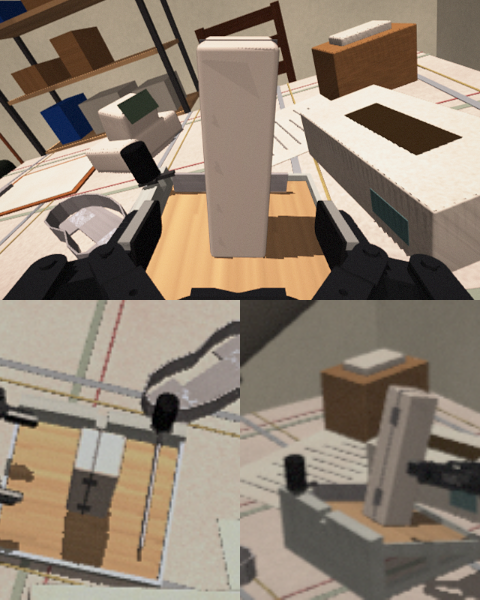

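The case stands by itself on the middle of the board, at (238,150) in the top view. The fingers are clear of it, the divider sits in the left notch and the bystanders haven't moved.

```bash
python3 -c "
from station import bot
print(bot.hand_in())"
```

```text
the job is handed in; nothing more can be done
None
```

I moved the divider to the left notch, stood the case on its heavy end in the middle of the sloping board, let go and handed the job in at about 17 s.

- **Divider:** I lifted it by the knob about 20 mm, moved it 75 mm along the rail and lowered it. On lowering, the hand stopped at the height where I had first gripped the seated knob. The knob measured about 74 mm from its start.
- **Heavy end:** It was the right-hand end (−y) of the case as it lay. The wrist moment of about 0.3 N m and the case's tilt in the hand, 6–9° with that end down, agreed. I put the case on the board with a light press of about 10 N.
- **Last check:** The case stood still after release with the hand backed off and free of contact. Everything I could see of the divider and the other items matched their first positions, to within detector scatter of about 1–2 cm.
- **Disagreements:** The side camera sometimes put the knob and dish 1–3 cm away from the other views. I took this as detector error, because the scene and wrist pictures showed them in place. I never measured from nearby how deep the divider sits in its notch; the hand height is the only evidence for it.

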